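# Clamp the pressure cooker's lid with its last pair of wing nuts

## Task

Finish clamping down the lid of the pressure cooker: the wing nuts on the two clamps between the handles are tight already, the two beside the black loop handles are still loose. Run both of these down, clockwise, until each one just bites, and only when both bite give each of them one quarter turn more, no further, so that the lid is drawn down evenly. Leave the tight pair, the pressure gauge and everything else on the counter alone.

Things in the scene. Friction and masses are not known exactly. Their poses are not given: they have to be found in the camera images.
- cooker: Aluminium pressure cooker 258 mm across, heavy, does not shift. Origin on its axis at the underside, z up. Black loop handles on its +y (left) and -y (right), 109 to 127 mm high, reach 196 mm from the axis. Around the rim, 145 mm from the axis, four clamps: a bolt through a slotted ear of the lid with a black wing nut. Loose ones on +y and -y, just inside the handles; tight ones on +x and -x.
- nut_left_wing (a point): Loose wing nut at the cooker's +y handle. Point on the nut's vertical axis, in the middle of its wing bar; x along the bar, z up. The bar is a flat upright plate across the axis, 60 mm long (x), 11 mm thick (y), reaching 13 mm above the point and 13 mm below it (its middle 40 mm 18 mm below). Under it a collar 26 mm across stands on the lid's ear, 32 mm below the point.
- nut_right_wing (a point): The same nut at the cooker's -y handle. Both tighten clockwise seen from above (their yaw falls). Each runs with little resistance (under 0.1 N m) for its own unknown 11 to 98 degrees until it bites on the ear; from there it takes 0.3 to 0.6 N m at once and all the way. It stays where it is left. Lead 2.5 mm a turn: the drop is too small to measure.
- nut_left_foot (a point): Underside of the left nut's flange (29 mm across), on its axis, 32 mm below nut_left_wing; while the nut has slack it stands a fraction of a millimetre over the ear, and it is down, 176.0 mm above the cooker's underside, when the nut bites.
- nut_right_foot (a point): Underside of the right nut's flange, likewise.
- ear_left_top (a point): Top of the lid's ear under the left nut, on the bolt's axis, 176 mm above the cooker's underside while the clamp is slack; once the nut bites every further quarter turn draws it down by 0.6 mm.
- ear_right_top (a point): Top of the lid's ear under the right nut, likewise.
- nut_near (a joint): The tight wing nut on the cooker's -x clamp: its turn from where it stood, rad, clockwise positive. Stays at 0.
- nut_far (a joint): The tight wing nut on the cooker's +x clamp, likewise.
- lid: The cooker's domed aluminium lid, with a black knob 42 mm across in the middle and a steel weight on the vent, both up to 232 mm above the counter and within 75 mm of the axis. Origin as the cooker's.
- gauge: Round pressure gauge, 60 mm across, on the lid 52 mm from its middle towards the cooker's -x, its glass up to 247 mm above the counter. Origin on its brass stem, 206 mm above the counter. Delicate.
- shaker: Lavender batter shaker with a cream lid, 82 mm across, 188 mm high, loose. Origin under its foot.
- bowl: White mixing bowl, 210 mm across, 115 mm high, loose. Origin under its foot.
- spatula: Black plastic turner lying on the counter, 290 mm long along its x, loose.
- plate: White plate with a waffle on it, 230 mm across, 30 mm high, loose. Origin under its foot.
- jar: Red preserving jar, 76 mm across, 125 mm high, loose. Origin under its foot.

How it is judged:
By the outcome, as a careful person would: the job done as asked, in the order asked, and still so for the second after the job is handed in, with the robot touching nothing.
It also fails if it takes over 72 s, if anything falls off the work surface, if the arm or the gripper's body presses on something with over 40 N, if the wrist force passes 120 N, or if a joint passes its speed limit or range.

## Robot

A 6-joint arm with a two-finger parallel gripper is mounted at the origin on the work surface. World frame = base frame: x ahead of the robot, y to its left, z up, the work surface at z = 0. Lengths are in m, angles in rad, forces in N, time in s.
With the tool pointing down it reaches from about 0.35 to 0.725 m from the base axis. Payload 4.3 kg.
Tool frame: the origin (TCP) lies at the very end of the fingers, on their centre line; the grasp point (between the pads) lies 19 mm behind it (grip_point_offset is the distance from the TCP to the grasp point, in m); z points along the fingers, y is the line along which they close (so a half turn about z gives the same grasp; the last joint's range is limited). The gripper opens to 85 mm and grips with 20 to 120 N. Pads are 22 mm wide; open, the fingers measure 114 mm over their backs; the gripper's body (76 mm by 85 mm) begins 54 mm behind the grasp point. The pads swing forward as they close: fully open they stand 13 mm farther back than shut.
Start: joints at [1.194, 0.377, 0.081, 1.274, 0, 1.46], TCP at [0.152, 0.555, 0.194] pointing down, gripper open.
Joint ranges: [-2.72, 2.72], [-0.84, 1.66], [-1.02, 1.22], [-1.77, 2.12], [-1.37, 1.28], [-3.14, 3.14]. Speed limits (rad/s): [2.57, 2.57, 3.14, 3.14, 3.14, 3.14].

## Interface

Orientations are given as [roll, pitch, yaw] about the fixed x, y, z axes, in that order (R = Rz(yaw) Ry(pitch) Rx(roll)).
In Python, from rig import state, read_camera, job_done, spot_in, grip_point_offset gives the robot as it stands.
- The arm moves only by the tool send_rows, never from a script. Its argument "motion" is a list of rows, each a list of 5 numbers: the opening, from 0 (shut) to 1 (fully open), then the shift along the tool's x, y, z in cm, then the turn about the tool's z in degrees. In form: [[fingers, x, y, z, spin], ...]. A call has 1 to 5 rows; each row shifts and turns the commanded pose from where the row before left it, along the tool's axes as they then stand; what a row does not reach is not made up. A row lasts 1/10 s, in which the tool goes at most 50 mm and 8.59 degrees, less where a joint would pass 70% of its speed; a pose out of reach is approached as far as the arm can. A call is refused whole if a number of a shift passes 5 or a number of a turn 8.59, either way. A call with a gripper value outside its range is refused whole. The fingers move at their own pace and stop on an object; "grip_force" is the grip in N (left out, the last holds). Time passes only in rows, so rows that do not move let the fingers close. It gives the time, the measured TCP pose, the force, the opening and the grip force at its end, in the units of the state.
- state(): the state, without advancing time (a new reading comes with each control period).
- read_camera(name): name is "side" or "top"; returns a dict with "pixels" (480x640x3 uint8, red, green, blue), "mtx" (3x3 intrinsics, pixels), "cam_to_world" (4x4, takes a point from camera to world coordinates). Camera axes: x right, y down, z forward; pixel columns grow to the right and rows downward; lengths in m; the calibration is good to about 2 mm. A picture is of the moment at which its call begins. There is no depth.
- job_done(): hands the job in; it is judged then, once.
Trained networks look in the newest picture that a camera, given by its name, has taken for a name from the list of things; names that differ only in an ending like _2 or _b are one class to them, and where a whole thing is asked for, a point or a joint stands for the part that bears it (a point fixed in the world has none). Each returns a list of dicts, best first, with "p" (0 to 1); they miss things now and then, are a little off and sometimes report something else, mostly with a low value. They report only what shows in the picture. A call takes as long as a camera call.
- spot_in(target, camera): "point" ([x, y, z] in m, in world coordinates, good to about 4 mm: the middle of the surface that is visible of it).
The state is a dict: "time": time; "q": joint angles; "joint_vel": joint speeds; "tau": joint torques, N m; "tcp_pos": TCP position; "orientation": TCP orientation; "force": force on the tool from outside, world axes, zero at the start; "moment": the same for the moment, N m; "opening": finger opening in m; "finger_force": force on a finger pad.
Only numpy, scipy, OpenCV 4.12 (cv2) and the standard library are available. Lean on these libraries where they do the work, as an engineer would, in place of code of your own. Each camera call takes 0.05 s, during which the arm holds its last target. There are 200 camera calls.

## Working session

There is one attempt and no reset: what is moved stays moved. The work goes in short steps, Python scripts to look and compute and a tool call to move; the robot and the scene stay as the last step left them, time stands still between calls to the robot, and variables do not carry over. Pictures are saved under pics/ and viewed, at most 10 in all, crops included, and the job is handed in when it is done.

Besides the shell and the picture viewer there is one more tool, called after "Request:" in YAML: its name, and indented under it one key for each argument. send_rows: Moves the arm, as the interface text tells. Its arguments: {"type":"object","properties":{"motion":{"type":"array","items":{"type":"array","items":{"type":"number"}}},"grip_force":{"type":"number"}},"required":["motion"]}

```bash
mkdir -p pics; ls
python3 - <<'E'
from rig import *
import cv2,numpy as np
for c in("top","side"):
    r=read_camera(c);cv2.imwrite(f"pics/{c}0.png",r["pixels"][:,:,::-1])
    print(c,r["mtx"].round(1).tolist(),r["cam_to_world"].round(3).tolist())
    for n in("cooker","lid","gauge","nut_left_wing","nut_right_wing","nut_near","nut_far","shaker","bowl","jar"):
        print(n,[(np.round(d["point"],3).tolist(),round(d["p"],2)) for d in spot_in(n,c)[:3]])
print(state(),grip_point_offset)
E
```

```text
pics
top [[502.9, 0.0, 311.9], [0.0, 502.9, 241.9], [0.0, 0.0, 1.0]] [[0.01, -0.982, 0.189, 0.327], [-1.0, -0.008, 0.011, -0.046], [-0.009, -0.19, -0.982, 1.284], [0.0, 0.0, 0.0, 1.0]]
cooker [([0.676, 0.121, 0.215], 0.65), ([0.361, 0.376, 0.185], 0.61), ([0.532, 0.091, 0.188], 0.56)]
lid [([0.482, 0.086, 0.235], 0.71), ([0.542, 0.09, 0.183], 0.6)]
gauge [([0.485, 0.09, 0.236], 0.64)]
nut_left_wing [([0.512, 0.235, 0.22], 0.69)]
nut_right_wing [([0.56, -0.046, 0.223], 0.82), ([0.657, -0.372, 0.127], 0.58), ([0.677, 0.118, 0.213], 0.17)]
nut_near [([0.399, 0.069, 0.219], 0.67), ([0.483, 0.087, 0.237], 0.6)]
nut_far [([0.678, 0.119, 0.218], 0.76)]
shaker [([0.361, 0.376, 0.187], 0.9)]
bowl [([0.566, -0.558, 0.044], 0.74)]
jar [([0.657, -0.371, 0.126], 0.88), ([0.542, 0.092, 0.185], 0.26)]
side [[512.0, 0.0, 316.5], [0.0, 512.0, 235.1], [0.0, 0.0, 1.0]] [[0.967, -0.195, 0.162, 0.318], [-0.254, -0.724, 0.641, -0.82], [-0.007, -0.661, -0.75, 1.069], [0.0, 0.0, 0.0, 1.0]]
cooker [([0.522, 0.046, 0.178], 0.84)]
lid [([0.535, 0.065, 0.187], 0.82)]
gauge [([0.486, 0.076, 0.238], 0.84)]
nut_le
[... 332 characters left out ...]
, 0.64)]
{'time': 1.1, 'q': array([1.19369147e+00, 3.77278575e-01, 8.10189307e-02, 1.27440080e+00,
       1.75110483e-05, 1.46048912e+00]), 'joint_vel': array([-9.62554038e-07,  1.56962488e-03,  4.40909794e-04, -1.86320690e-03,
       -1.64683211e-03,  1.80935832e-03]), 'tau': array([-9.19004633e-04, -4.63529062e+01,  2.70161927e+01,  4.64097247e-04,
       -7.75165813e-05,  7.23349444e-06]), 'tcp_pos': array([0.15160651, 0.55470696, 0.19404896]), 'orientation': array([ 3.14145567e+00, -2.44597842e-06,  2.87479501e+00]), 'force': array([ 0.78312488,  0.58717739, -0.40067995]), 'moment': array([-0.01270215,  0.06352297, -0.01466768]), 'finger_force': 0.0, 'opening': 0.0854911005098165} 0.0187
```

View pictures.

View pics/top0.png

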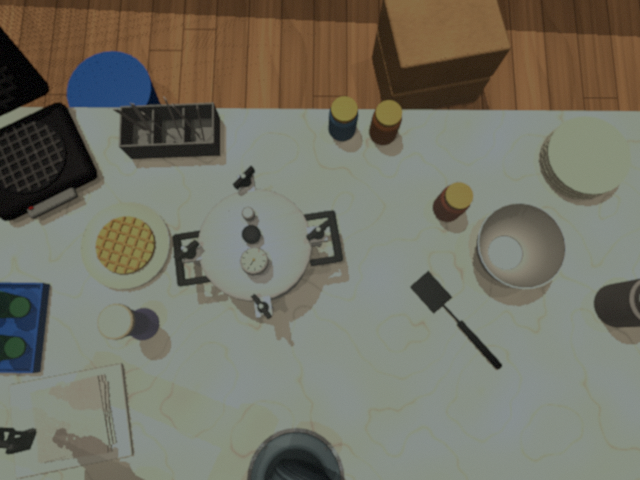

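View pics/side0.png

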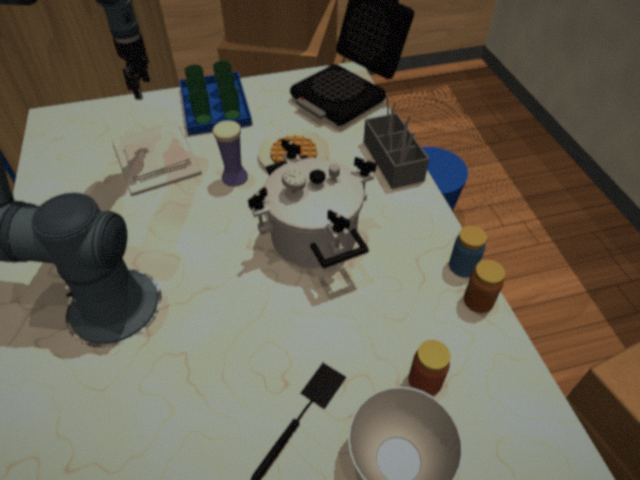

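```bash
cat > h.py <<'E'
from rig import *
import cv2,numpy as np
def rect(c,ctr,z=.221,half=.05,n=360):
    # rectified patch on plane z; columns = +x world to right, rows = -y (up = +y)
    r=read_camera(c);T=np.linalg.inv(r["cam_to_world"])
    w=np.array([[ctr[0]+sx*half,ctr[1]+sy*half,z] for sx,sy in((-1,1),(1,1),(1,-1),(-1,-1))])
    p=w@T[:3,:3].T+T[:3,3];p=p@r["mtx"].T;p=(p[:,:2]/p[:,2:]).astype(np.float32)
    H=cv2.getPerspectiveTransform(p,np.float32([[0,0],[n,0],[n,n],[0,n]]))
    return cv2.warpPerspective(r["pixels"],H,(n,n),flags=cv2.INTER_CUBIC)[:,:,::-1]
E
python3 - <<'E'
from h import *
L=(.512,.234);R=(.562,-.052)
im=np.vstack([np.hstack([rect(c,p,n=300) for p in(L,R)]) for c in("top","side")])
im=cv2.convertScaleAbs(im,alpha=1.7)
for i in(150,450):
    for j in(150,450): cv2.drawMarker(im,(i,j),(0,0,255),0,12,1)
cv2.imwrite("pics/r.png",im)
E
```

```text
(no output)
```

View pics/r.png

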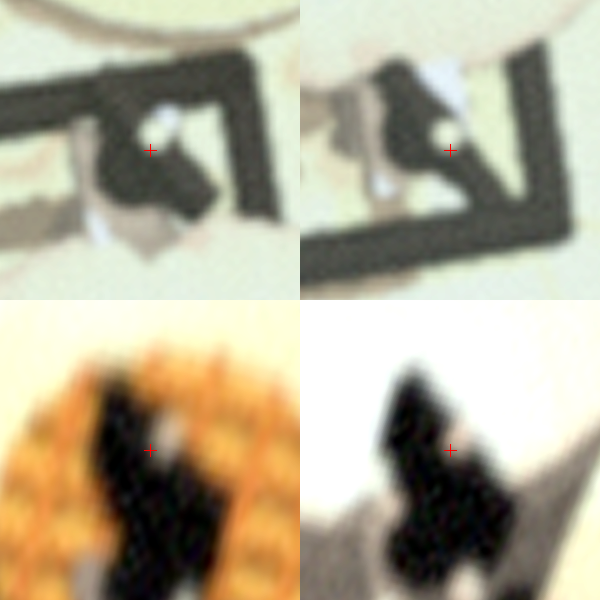

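Request:
send_rows:
  motion:
    - [1,0,0,-4,-8.55]
    - [1,0,0,-4,-8.55]
    - [1,0,0,-3,-8.55]
    - [1,0,0,0,-8.55]
    - [1,0,0,0,-8.55]
  grip_force: 60

```text
time: 1.8
tcp_pos: [0.152, 0.5556, 0.3056]
orientation: [3.139, 0.003, -2.656]
force: [0.0, -1.1, 0.0]
opening: 0.0855
finger_force: 0.0
```

Request:
send_rows:
  motion:
    - [1,0,0,0,-8.55]
    - [1,0,0,0,-8.55]
    - [1,0,0,0,-8.55]
    - [1,0,0,0,-8.55]
    - [1,0,0,0,-8.55]

```text
time: 2.3
tcp_pos: [0.1516, 0.5547, 0.304]
orientation: [-3.142, 0.0, -1.91]
force: [0.1, -0.8, 0.6]
opening: 0.0857
finger_force: 0.0
```

Request:
send_rows:
  motion:
    - [1,0,0,0,-8.55]
    - [1,0,0,0,-8.55]
    - [1,0,0,0,-8.55]
    - [1,0,0,0,-8.55]
    - [1,0,0,0,-8.55]

```text
time: 2.8
tcp_pos: [0.1516, 0.5547, 0.304]
orientation: [-3.142, 0.0, -1.164]
force: [-0.1, -0.5, 0.8]
opening: 0.0856
finger_force: 0.0
```

Request:
send_rows:
  motion:
    - [1,0,0,0,-8.55]
    - [1,0,0,0,-8.55]
    - [1,0,0,0,0]
    - [1,0,0,0,0]

```text
time: 3.2
tcp_pos: [0.1516, 0.5547, 0.304]
orientation: [-3.142, 0.0, -0.875]
force: [0.0, -0.0, 0.3]
opening: 0.0853
finger_force: 0.0
```

```bash
cat > g.py <<'E'
from rig import state
import numpy as np,sys
def go(x,y,z,yaw):
    s=state();p=s["tcp_pos"];ps=s["orientation"][2];d=np.array([x,y,z])-p
    print("t",s["time"],"p",p.round(4),"rpy",np.degrees(s["orientation"]).round(2),"q6",np.degrees(s["q"][5]).round(1))
    print("F",s["force"].round(1),"M",s["moment"].round(2),"op",s["opening"].round(4),s["finger_force"])
    print("cm",(100*np.array([np.cos(ps)*d[0]+np.sin(ps)*d[1],np.sin(ps)*d[0]-np.cos(ps)*d[1],-d[2]])).round(2),"spin",((np.degrees(ps)-yaw+90)%180-90).round(2))
go(*map(float,sys.argv[1:]))
E
python3 g.py .514 .238 .305 -50
```

```text
t 3.2 p [0.1516 0.5547 0.304 ] rpy [-180.      0.    -50.11] q6 -61.5Traceback (most recent call last):
  File "g.py", line 8, in <module>
    go(*map(float,sys.argv[1:]))
    ~~^^^^^^^^^^^^^^^^^^^^^^^^^^
  File "g.py", line 6, in go
    print("F",s["force"].round(1),"M",s["moment"].round(2),"op",s["opening"].round(4),s["finger_force"])
                                                                ^^^^^^^^^^^^^^^^^^
AttributeError: 'float' object has no attribute 'round'
```

Request:
send_rows:
  motion:
    - [1,4.75,-0.75,0,0]
    - [1,4.75,-0.75,0,0]
    - [1,4.75,-0.75,0,0]
    - [1,4.75,-0.75,0,0]
    - [1,4.75,-0.75,0,0]

```text
time: 3.7
tcp_pos: [0.3343, 0.3957, 0.3042]
orientation: [-3.141, 0.0, -0.874]
force: [-0.5, -0.1, -0.1]
opening: 0.0853
finger_force: 0.0
```

Request:
send_rows:
  motion:
    - [1,4.75,-0.75,0,0]
    - [1,4.75,-0.75,0,0]
    - [1,4.75,-0.75,0,0]
    - [1,4.75,-0.75,0,0]
    - [1,4.75,-0.75,0,0]

```text
time: 4.2
tcp_pos: [0.516, 0.2379, 0.3042]
orientation: [-3.141, 0.0, -0.874]
force: [1.2, 0.6, -0.6]
opening: 0.085
finger_force: 0.0
```

Request:
send_rows:
  motion:
    - [1,0,0,0,0]
    - [1,0,0,0,0]

```text
time: 4.4
tcp_pos: [0.5153, 0.2386, 0.3036]
orientation: [3.141, 0.001, -0.876]
force: [-0.3, 0.5, -0.0]
opening: 0.0853
finger_force: 0.0
```

```bash
sed -i 's/s\["opening"\].round(4)/round(s["opening"],4)/' g.py; python3 g.py .514 .238 .196 -50
python3 - <<'E'
from h import *
cv2.imwrite("pics/a.png",cv2.convertScaleAbs(cv2.resize(read_camera("side")["pixels"][80:300,180:440,::-1],None,fx=2.5,fy=2.5,interpolation=2),alpha=1.6))
E
```

```text
t 4.4 p [0.5153 0.2386 0.3036] rpy [ 1.7997e+02  4.0000e-02 -5.0180e+01] q6 -111.4
F [-0.3  0.5 -0. ] M [ 0.02 -0.03 -0.02] op 0.0853 0.0
cm [-0.04  0.14 10.76] spin -0.18
```

View pics/a.png

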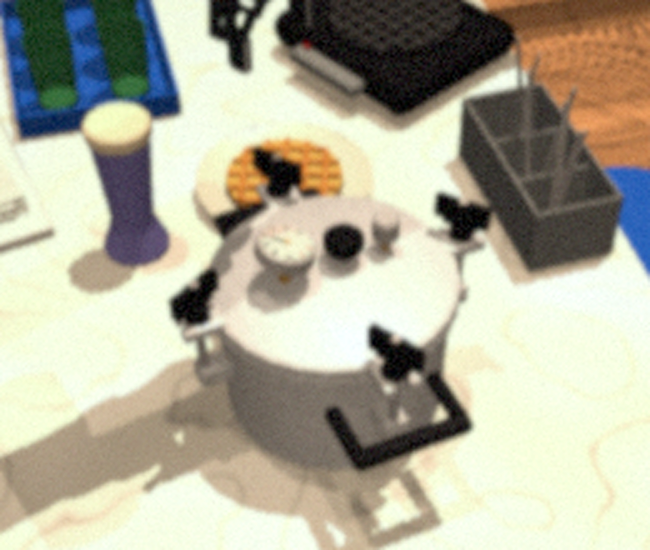

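Run:
```python
from h import *
r=read_camera("side");T=np.linalg.inv(r["cam_to_world"]);print(state()["time"],state()["tcp_pos"])
for w in([.514,.238,.3],[.514,.238,.208],[.15,.555,.194],[.563,-.048,.208]):
    p=r["mtx"]@(T[:3,:3]@w+T[:3,3]);print(p[:2]/p[2])
cv2.imwrite("pics/b.png",cv2.convertScaleAbs(r["pixels"][:,:,::-1],alpha=1.6))
```

```text
4.5 [0.51410107 0.23999726 0.30412552]
[287.39231285 117.54614721]
[289.12957594 146.50187365]
[145.37878229 104.95840937]
[337.08765241 219.0217629 ]
```

View pics/b.png

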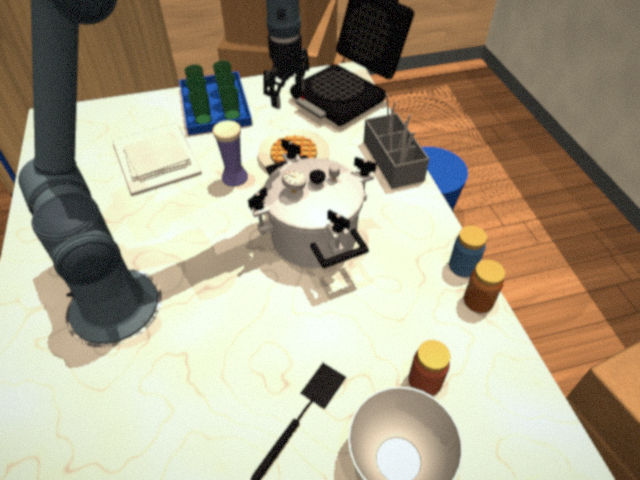

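Run:
```python
from h import *
im=cv2.imread("pics/b.png")[40:190,210:360];a=cv2.resize(im,None,fx=2.6,fy=2.6,interpolation=2)
r=read_camera("top");T=np.linalg.inv(r["cam_to_world"]);s=state()
def pr(w):
    p=r["mtx"]@(T[:3,:3]@w+T[:3,3]);return p[:2]/p[2]
print(s["tcp_pos"],pr(s["tcp_pos"]),pr([.514,.238,.208]))
b=cv2.convertScaleAbs(cv2.resize(r["pixels"][170:320,110:260,::-1],None,fx=2.6,fy=2.6,interpolation=2),alpha=1.8)
cv2.imwrite("pics/c.png",np.hstack([a,b]))
```

```text
[0.51387889 0.24031422 0.30427934] [173.33013023 241.83470721] [186.74913125 250.1826902 ]
```

View pics/c.png

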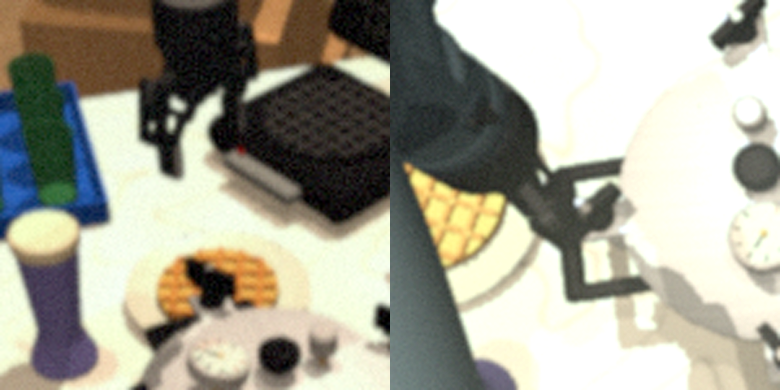

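```bash
cat > mk.py <<'E'
from h import *
import sys
def mk(out,ctr=None,back=.013):
    s=state();p=s["tcp_pos"];a=s["orientation"][2];y=np.array([np.sin(a),-np.cos(a),0]);o=s["opening"]/2
    ims=[]
    for c in("side","top"):
        r=read_camera(c);T=np.linalg.inv(r["cam_to_world"])
        def pr(w):
            q=r["mtx"]@(T[:3,:3]@w+T[:3,3]);return q[:2]/q[2]
        c0=np.round(pr(p)).astype(int);u,v=np.clip(c0-64,0,[640-128,480-128])
        im=cv2.convertScaleAbs(cv2.resize(r["pixels"][v:v+128,u:u+128,::-1],None,fx=3.1,fy=3.1,interpolation=2),alpha=2.2,beta=25)
        for w,col in((p,(0,0,255)),(p+o*y-[0,0,-back],(0,255,0)),(p-o*y-[0,0,-back],(255,0,0))):
            m=((pr(w)-[u,v])*3.1).astype(int);cv2.drawMarker(im,tuple(map(int,m)),col,0,12,1)
        ims.append(im)
    cv2.imwrite(out,np.hstack(ims))
mk(sys.argv[1])
E
python3 mk.py pics/d.png
```

```text
(no output)
```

View pics/d.png

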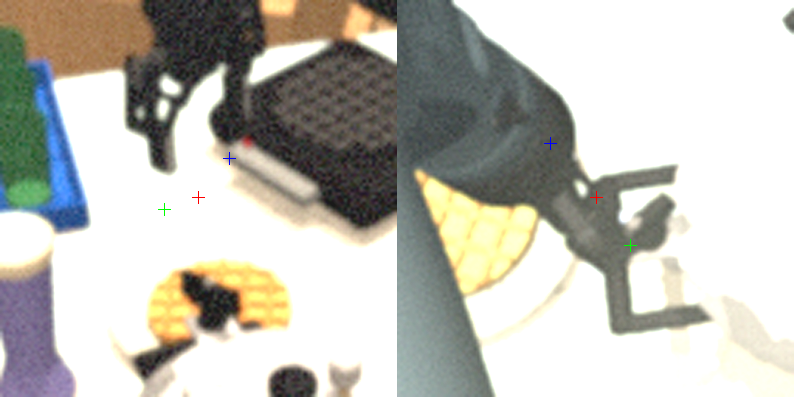

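Request:
send_rows:
  motion:
    - [0,0,0,0,0]
    - [0,0,0,0,0]
    - [0,0,0,0,0]
    - [0,0,0,0,0]
    - [0,0,0,0,0]

```text
time: 5.15
tcp_pos: [0.5147, 0.2395, 0.304]
orientation: [-3.142, 0.0, -0.871]
force: [0.3, -0.2, -0.1]
opening: 0.0124
finger_force: 0.0
```

Request:
send_rows:
  motion:
    - [0,0,0,0,0]
    - [0,0,0,0,0]
    - [0,0,0,0,0]

```text
time: 5.45
tcp_pos: [0.5148, 0.2394, 0.304]
orientation: [-3.142, 0.0, -0.872]
force: [-0.3, -0.3, -0.6]
opening: 0.0001
finger_force: 0.0
```

```bash
sed -i 's/mk(sys.argv\[1\])/mk(sys.argv[1],back=0)/' mk.py; python3 mk.py pics/e.png
```

```text
(no output)
```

View pics/e.png

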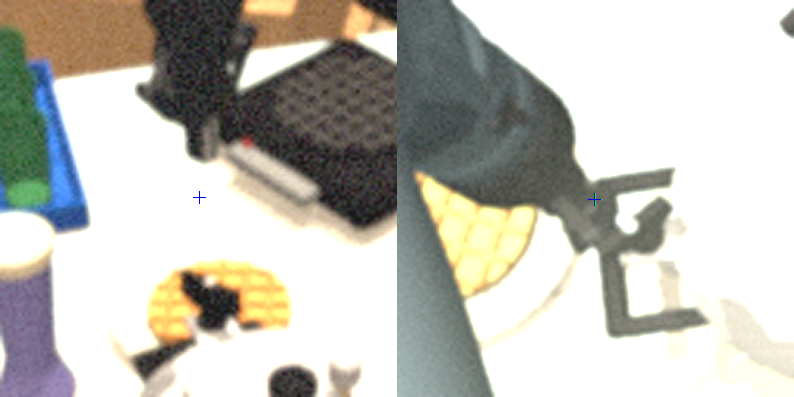

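Run:
```python
from h import *
for c in("side","top"):
    r=read_camera(c);T=np.linalg.inv(r["cam_to_world"])
    for w in([.361,.376,.187],[.657,-.371,.126],[.485,.09,.237],[.514,.24,.304],[.514,.24,.33],[.514,.24,.45]):
        p=r["mtx"]@(T[:3,:3]@w+T[:3,3]);print(c,w,(p[:2]/p[2]).round(0))
```

```text
side [0.361, 0.376, 0.187] [225. 131.]
side [0.657, -0.371, 0.126] [424. 349.]
side [0.485, 0.09, 0.237] [290. 177.]
side [0.514, 0.24, 0.304] [287. 116.]
side [0.514, 0.24, 0.33] [287. 107.]
side [0.514, 0.24, 0.45] [284.  63.]
top [0.361, 0.376, 0.187] [122. 321.]
top [0.657, -0.371, 0.126] [454. 199.]
top [0.485, 0.09, 0.237] [253. 262.]
top [0.514, 0.24, 0.304] [174. 242.]
top [0.514, 0.24, 0.33] [170. 239.]
top [0.514, 0.24, 0.45] [150. 226.]
```

Run:
```python
from h import *
P={}
for c in("side","top"):
    r=read_camera(c);P[c]=r["mtx"]@np.linalg.inv(r["cam_to_world"])[:3]
for t in((174.5,257),(169,238),(172,250)):
    X=cv2.triangulatePoints(P["side"],P["top"],np.float64([[288.5],[103]]),np.float64([[t[0]],[t[1]]]))[:,0];X=X[:3]/X[3]
    h=np.append(X,1);print(t,X.round(3),[((P[c]@h)[:2]/(P[c]@h)[2]).round(1) for c in P])
r=read_camera("top")
cv2.imwrite("pics/f.png",cv2.convertScaleAbs(cv2.resize(r["pixels"][190:290,110:230,::-1],None,fx=6,fy=6,interpolation=2),alpha=2.2,beta=20))
```

```text
(174.5, 257) [0.496 0.221 0.352] [array([280.6, 104.6]), array([175.6, 246.3])]
(169, 238) [0.517 0.238 0.341] [array([287.6, 103.2]), array([169.1, 236.7])]
(172, 250) [0.504 0.229 0.347] [array([283.2, 104.2]), array([172.7, 242.7])]
```

View pics/f.png

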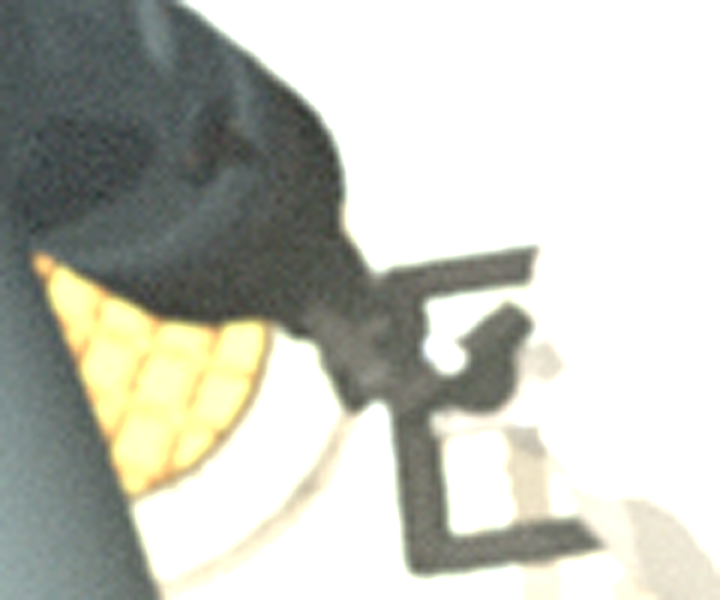

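Run:
```python
from h import *
r=read_camera("side")["pixels"].astype(int)
print(r[94:124:2,276:302:2].mean(2).round().astype(int))
```

```text
[[149 148 138  81   6  11  36  41  37  20   9   1   3]
 [150 148 147  93  18   9  34  46  37  13   4   9  21]
 [152 152 148  98  22  17  30  42  39  42  34  50  64]
 [150 150 148 100  22  13  26  45  46  68  60  73  84]
 [150 151 149 129  63  33  31  52  59  76  57  59  77]
 [152 150 153 149 128 105  83  87 103 102  84  50  52]
 [154 151 151 152 150 148 142 141 139 127 110  86  61]
 [151 153 150 151 150 150 150 151 152 145 123  98  81]
 [152 154 151 149 152 152 150 152 149 141 121  89  76]
 [151 150 151 148 152 152 150 151 149 130 113  97  87]
 [151 153 154 152 154 152 150 151 150 144 133 118 106]
 [151 150 151 151 149 150 151 150 150 150 149 142 129]
 [149 151 150 149 153 151 151 151 152 151 155 153 149]
 [150 151 150 150 151 152 153 150 151 153 154 153 151]
 [150 151 151 154 152 149 151 152 151 151 151 155 152]]
```

Request:
send_rows:
  motion:
    - [0,2.2,4.4,0,0]
    - [0,2.2,4.4,0,0]
    - [0,2.2,4.4,0,0]
    - [0,2.2,4.4,0,0]
    - [0,2.2,4.4,0,0]

```text
time: 6.35
tcp_pos: [0.4161, 0.0122, 0.3041]
orientation: [-3.141, -0.001, -0.871]
force: [0.1, -0.9, -0.2]
opening: 0.0
finger_force: 0.0
```

Request:
send_rows:
  motion:
    - [0,2.2,4.4,0,0]
    - [0,2.2,4.4,0,0]
    - [0,2.2,4.4,0,0]
    - [0,0,0,4,0]
    - [0,0,0,4,0]

```text
time: 6.85
tcp_pos: [0.3592, -0.1244, 0.2242]
orientation: [-3.14, -0.004, -0.877]
force: [0.9, -0.2, 0.2]
opening: 0.0
finger_force: 0.0
```

Request:
send_rows:
  motion:
    - [0,0,0,4,0]
    - [0,0,0,4,0]
    - [0,0,0,4,0]
    - [0,0,0,0,0]
    - [0,0,0,0,0]

```text
time: 7.35
tcp_pos: [0.3581, -0.1215, 0.1044]
orientation: [3.141, 0.001, -0.872]
force: [0.4, -0.1, 0.0]
opening: -0.0004
finger_force: 0.0
```

Run:
```python
from h import *
s=state();print(s["tcp_pos"])
for c in("side","top"):
    r=read_camera(c);T=np.linalg.inv(r["cam_to_world"])
    p=s["tcp_pos"];q=r["mtx"]@(T[:3,:3]@p+T[:3,3]);q=q[:2]/q[2];print(c,q)
    u,v=q.astype(int);g=r["pixels"].mean(2)[v-30:v+20:2,u-24:u+26:3].round().astype(int);print(g)
```

```text
[ 0.35813734 -0.12153793  0.10437386]
side [259.44718183 289.29290169]
[[168 125  23  16  11  10  20  10  13  11  11  15  82 103 103 106  92]
 [165 143  41  22  15  12   6   8   9   2  15  28  95 112 116 123 112]
 [166 146  45  24  10   8   1   4  13  12  43  85 103 122 127 128 123]
 [161 116  36  45  57  16   4   4   9   7  71 120 123 124 125 126 125]
 [114  70  37  53  94  23  13   8   6   6  79 124 127 126 127 125 126]
 [ 29  39  28  37  69  27   7  13   8  20  91 120 119 125 126 126 129]
 [ 37  38  31  31  25  12   9  16  12  44  97 123 119 120 124 128 123]
 [ 95  33  10  17  16  20  10   9  24  41  93 128 124 119 119 123 127]
 [147  80  30  12   0   7  20   4  41  39 111 129 121 124 114 124 126]
 [164 148 108  84  68  50  23   6  43  40 148 148 127 123 118 127 127]
 [167 167 160 156 153 139  89  20  40  48 155 169 154 127 120 125 126]
 [166 167 167 167 164 169 152  87  58 103 165 169 169 152 127 127 127]
 [166 165 167 167 167 166 166 154 131 154 167 169 169 168 161 148 133]
 [166 165 166 166 166 165 167 166 165 165 168 167 167 168 172 169 164]
 [164 167 166 168 168 165 166 168 1
[... 1854 characters left out ...]
 93  98  95  93  90  68  86  90  88  85  89  88  85  82  86]
 [140 104  96  98  95  95  88  73  87  88  91  86  92  88  86  86  83]
 [139  87  95  96  96  98  73  73  85  88  92  91  91  89  86  86  86]
 [125  87  94  94  95  95  59  72  82  88  93  92  91  89  87  86  86]
 [100  85  89  91  92  87  60  74  74  81  90  93  91  87  86  85  84]
 [ 80  86  88  89  92  70  71  75  77  77  76  86  91  87  84  86  85]
 [ 81  82  84  87  88  66  75  74  76  76  79  78  80  85  85  86  86]
 [ 83  83  83  85  81  71  73  74  76  78  79  79  79  81  82  85  82]
 [ 79  81  80  81  71  72  76  75  76  77  78  78  77  77  79  83  80]
 [ 78  79  76  72  72  72  75  76  77  77  76  79  77  76  77  77  79]]
```

Request:
send_rows:
  motion:
    - [0,0,0,4,0]
    - [0,0,0,3,0]
    - [0,0,0,2,0]
    - [0,0,0,0,0]
    - [0,0,0,0,0]

```text
time: 7.95
tcp_pos: [0.3603, -0.1227, 0.0156]
orientation: [-3.141, -0.002, -0.871]
force: [-0.1, -0.3, -0.3]
opening: 0.0001
finger_force: 0.0
```

Run:
```python
from h import *
s=state();print(s["tcp_pos"],s["force"])
c="side"
r=read_camera(c);T=np.linalg.inv(r["cam_to_world"])
for p in(s["tcp_pos"],s["tcp_pos"]*[1,1,0]):
    q=r["mtx"]@(T[:3,:3]@p+T[:3,3]);q=q[:2]/q[2];print(c,q)
u,v=q.astype(int);g=r["pixels"].mean(2)[v-24:v+10:1,u-18:u+19:3].round().astype(int);print(v-24);print(g)
```

```text
[ 0.36031063 -0.12266832  0.01562928] [-0.09510614 -0.3081558  -0.27471806]
side [263.73487519 310.72755661]
side [264.27437765 314.23604534]
290
[[ 50  43  97  15  12  11   8  19 139 173 173 173 176]
 [ 40  53 128  34  12   2  12  26 149 172 171 176 175]
 [ 42  52 134  37   1   2  15  39 159 170 172 175 175]
 [ 36  43 106  28  13   3  16  48 164 171 174 174 175]
 [ 36  33  64  20  17   1   4  52 164 168 175 175 175]
 [ 28  33  29  17  11  10  23  48 159 172 173 177 176]
 [ 17  24  25  12  17  13  28  52 157 173 174 175 175]
 [ 21  20  22  17  11   6  37  49 156 170 175 174 174]
 [ 17  13  11  12  13  15  45  47 159 174 173 175 175]
 [ 26  10  18   6   4  16  50  54 163 174 176 174 174]
 [ 55  33  24  27  24  16  54  57 167 172 173 173 175]
 [ 99  74  71  70  50  14  51  62 165 171 174 176 171]
 [133 119 117 118  87  23  51  77 169 175 173 172 172]
 [151 149 151 151 128  60  56 106 170 175 174 172 169]
 [155 154 159 163 153  99  72 132 173 174 175 169 169]
 [155 151 153 156 159 133 102 153 172 174 168 167 168]
 [156 153 157 157 157 151 122 160 171 170 168 168 170]
 [157 154 155 154 1
[... 216 characters left out ...]
54 151 100  85  99 138 167 167 166 168]
 [153 155 158 155 147  88  87 100 127 165 167 166 165]
 [154 157 156 158 133  84  92 103 127 163 165 168 167]
 [152 158 155 154 117  85  96 106 141 163 166 165 168]
 [153 154 152 152 108  92 102 107 156 163 166 166 165]
 [146 151 149 142  95  97 101 110 162 166 166 164 167]
 [129 133 133 122  95  96 103 123 160 164 165 167 165]
 [105 105 111 100  92 103 105 142 165 166 162 167 163]
 [ 94  91  96  91  97 101 113 157 162 163 164 168 167]
 [ 88  91  87  96 101 104 131 162 164 166 164 164 166]
 [ 90  90  94 100 103 107 150 162 162 163 160 165 165]
 [ 88  89  93 102 102 104 155 165 163 162 161 165 164]
 [ 92  95  97 102 103 102 153 165 165 164 162 166 165]]
```

Request:
send_rows:
  motion:
    - [0,0,0,0.3,0]
    - [0,0,0,0.3,0]
    - [0,0,0,0,0]

```text
time: 8.3
tcp_pos: [0.3589, -0.1219, 0.0082]
orientation: [-3.141, -0.001, -0.872]
force: [0.2, 1.3, 0.9]
opening: -0.0003
finger_force: 0.0
```

Request:
send_rows:
  motion:
    - [0,0,0,0.3,0]
    - [0,0,0,0.2,0]
    - [0,0,0,0,0]

```text
time: 8.6
tcp_pos: [0.3583, -0.1216, 0.0026]
orientation: [3.141, 0.001, -0.872]
force: [-0.1, -0.2, -0.4]
opening: -0.0002
finger_force: 0.0
```

```bash
cat > tip.py <<'E'
from h import *
s=state();print(s["tcp_pos"],s["force"].round(1))
c="side"
r=read_camera(c);T=np.linalg.inv(r["cam_to_world"]);p=s["tcp_pos"]
q=r["mtx"]@(T[:3,:3]@p+T[:3,3]);q=q[:2]/q[2];print(c,q)
u,v=q.astype(int);g=r["pixels"].mean(2)[v-16:v+6:1,u-18:u+19:3].round().astype(int);print(v-16);print(g)
E
python3 tip.py
```

```text
[ 0.3582557  -0.12161002  0.00263762] [-0.1 -0.2 -0.4]
side [263.27738554 313.47766423]
297
[[ 38  25  51  43  17  14  17  45 148 172 177 176 177]
 [ 36  25  35  17   4  12  13  40 149 171 177 175 176]
 [ 30  22  28  12  12  11  16  39 148 172 177 177 173]
 [ 27  16  24  16   9  16  27  41 149 171 176 176 170]
 [ 26  14  13  12  16  24  42  45 153 173 176 170 167]
 [ 35  15  20  16   8   1  44  47 156 173 175 171 168]
 [ 67  19  24  25  16  20  43  52 156 174 173 171 170]
 [106  64  62  64  55  21  40  54 156 174 171 169 173]
 [136 110 108 107  96  31  39  71 161 173 168 168 169]
 [153 142 142 142 132  70  42  85 163 172 169 169 168]
 [156 155 153 154 150 110  53  93 157 169 169 167 167]
 [156 155 154 156 155 133  70  89 139 167 169 167 167]
 [157 157 157 157 158 140  78  91 120 159 167 167 166]
 [157 155 155 157 156 131  82  93 110 148 166 165 167]
 [154 155 155 155 155 109  82  94 108 146 166 168 167]
 [154 157 157 156 150  95  81  98 110 154 166 168 168]
 [158 157 158 156 143  89  82  98 121 161 166 167 167]
 [154 156 154 148 124  87  94 103 141 166 167 167 169]
 [153 150 151 140 107  88  98 102 152 167 165 166 165]
 [148 131 132 120  89  93 103 110 159 165 166 165 167]
 [130 103 106  99  89  96 104 121 165 166 169 163 165]
 [103  91  92  88  87 103 105 136 164 165 163 165 166]]
```

Run:
```python
from h import *
for c in("side","top"):
    r=read_camera(c);M=r["cam_to_world"];T=np.linalg.inv(M)
    for p in([0,0,0],[0,0,.03],[.36,-.12,0],[.36,-.1,0]):
        q=r["mtx"]@(T[:3,:3]@p+T[:3,3]);q=q[:2]/q[2];print(c,p,q.round(1))
    if c=="side": print(T.round(4),M.round(4), np.linalg.det(M[:3,:3]))
    cv2.imwrite(f"pics/z{c}.png",r["pixels"][:,:,::-1])
im=cv2.imread("pics/side0.png");g=cv2.cvtColor(im,6)
print(g[255:356:4,60:172:8])
```

```text
side [0, 0, 0] [112.8 305.5]
side [0, 0, 0.03] [109.  298.7]
side [0.36, -0.12, 0] [263.9 313.4]
side [0.36, -0.1, 0] [262.4 306.7]
[[ 0.9673 -0.2537 -0.0074 -0.5076]
 [-0.195  -0.7242 -0.6614  0.1756]
 [ 0.1624  0.6412 -0.75    1.276 ]
 [ 0.      0.      0.      1.    ]] [[ 0.9673 -0.195   0.1624  0.318 ]
 [-0.2537 -0.7242  0.6412 -0.8198]
 [-0.0074 -0.6614 -0.75    1.0693]
 [ 0.      0.      0.      1.    ]] 1.0000000000000002
top [0, 0, 0] [296.1 478.5]
top [0, 0, 0.03] [295.6 482. ]
top [0.36, -0.12, 0] [346.  325.9]
top [0.36, -0.1, 0] [338.1 325.9]
[[ 33  33  38  40  35  31  24  17 118 144 144 150 150 149]
 [ 35  29  35  36  34  22  19  26 130 145 149 148 146 152]
 [ 28  29  33  33  31  27  20  13  58 137 147 148 148 148]
 [ 30  32  32  28  29  18  12  24  25 140 143 147 147 146]
 [ 31  32  37  38  31  30  16  30  20  62 138 144 147 146]
 [ 47  30  29  36  30  23  22  29  24  49  59 116 146 149]
 [ 96  31  32  38  27  21  30  28  23  32  70  76 149 146]
 [ 82  31  20  23  33  33  34  27  27  28  64  79 140 153]
 [ 76  91  32  32  35  32  28  30  35  30  40  75 117 159]
 [ 77  6
[... 295 characters left out ...]
1  41  34  39  35  39  35  29  36  75  78  87 142]
 [ 91  29  40  26  38  33  33  32  32  51  80  77 129 144]
 [ 91  32  39  35  38  38  31  36  36  71  78  59 138 147]
 [ 91  62  42  39  36  37  37  35  46  78  78  94 146 151]
 [ 90  74  48  50  43  41  45  48  60  74  67 124 143 150]
 [103  99  50  50  53  50  52  42  66  68 117 133 147 153]
 [106 112 106  44  51  49  56  56  73 104 141 127 155 155]
 [108 112 102  61  49  48  55  45 100 150 153 143 152 153]
 [113 111 110 105  55  55  65  76 148 148 149 148 152 154]
 [109 114 110 112  93  88 103 146 150 150 145 151 155 150]
 [111 110 111 113 113 110 117 147 149 152 151 150 153 152]
 [106 111 114 141 148 127 147 148 153 150 152 154 151 146]]
```

Request:
send_rows:
  motion:
    - [0,0,0,0.2,0]
    - [0,0,0,0.1,0]
    - [0,0,0,0,0]

```text
time: 9.05
tcp_pos: [0.3585, -0.1217, -0.0002]
orientation: [3.142, 0.0, -0.872]
force: [-0.6, 0.6, -0.4]
opening: -0.0002
finger_force: 0.0
```

Request:
send_rows:
  motion:
    - [0,0,0,0.2,0]
    - [0,0,0,0,0]

```text
time: 9.25
tcp_pos: [0.3584, -0.1217, -0.0022]
orientation: [3.142, 0.0, -0.872]
force: [-0.9, -1.5, -0.1]
opening: -0.0004
finger_force: 0.0
```

Request:
send_rows:
  motion:
    - [0,0,0,0.2,0]
    - [0,0,0,0,0]

```text
time: 9.45
tcp_pos: [0.3585, -0.1217, -0.0042]
orientation: [3.142, 0.0, -0.872]
force: [-0.0, 0.9, -0.0]
opening: -0.0002
finger_force: 0.0
```

```bash
python3 tip.py
```

```text
[ 0.35845659 -0.12171953 -0.00424012] [-0.   0.9 -0. ]
side [263.60472425 315.02470776]
299
[[ 39  26  46  44  18  13   4  43 138 172 174 175 171]
 [ 39  24  33  15  18   6   3  40 130 173 175 177 171]
 [ 35  18  26  14  15  15  22  40 130 173 176 174 169]
 [ 29  20  21  12   5  16  22  43 134 171 176 172 170]
 [ 28  19  12  18  11  20  38  43 142 171 172 167 167]
 [ 50  18  10  12  12  18  40  45 149 175 172 169 169]
 [ 83  33  31  31  33   6  43  46 150 173 168 167 167]
 [121  69  66  66  66  27  37  53 146 171 166 170 170]
 [141 115 113 116 112  55  34  55 135 166 169 165 171]
 [155 143 145 143 145  93  31  63 117 158 167 166 167]
 [155 152 153 154 156 120  52  76 105 147 167 167 167]
 [156 154 156 157 157 129  69  86 101 137 167 165 169]
 [156 155 154 155 157 120  81  89 105 144 167 167 166]
 [155 157 157 156 151 102  83  95 110 156 168 167 169]
 [159 155 155 154 143  87  88  93 120 161 167 169 166]
 [155 151 153 151 121  84  91  99 139 165 167 167 167]
 [147 136 137 137 102  86  97 105 149 168 164 167 166]
 [130 113 115 110  91  91 102 110 158 165 166 164 167]
 [104  98  99  95  86 100 102 120 160 166 166 166 168]
 [ 93  91  92  89  86 100 102 137 164 164 170 166 166]
 [ 91  88  93  88  92 101 106 153 166 166 164 165 167]
 [ 86  90  87  86 100 102 107 158 166 163 163 164 168]]
```

Request:
send_rows:
  motion:
    - [0,0,0,0.3,0]
    - [0,0,0,0,0]

```text
time: 9.7
tcp_pos: [0.3584, -0.1217, -0.0073]
orientation: [3.142, 0.0, -0.872]
force: [-0.1, 0.3, -0.4]
opening: -0.0001
finger_force: 0.0
```

Request:
send_rows:
  motion:
    - [0,0,0,0.3,0]
    - [0,0,0,0,0]

```text
time: 9.9
tcp_pos: [0.3584, -0.1217, -0.0104]
orientation: [3.141, 0.001, -0.872]
force: [-0.2, -0.5, 0.4]
opening: 0.0002
finger_force: 0.0
```

Request:
send_rows:
  motion:
    - [0,0,0,0.3,0]
    - [0,0,0,0,0]

```text
time: 10.1
tcp_pos: [0.3584, -0.1217, -0.0133]
orientation: [3.141, 0.001, -0.872]
force: [0.8, -0.5, 0.3]
opening: -0.0002
finger_force: 0.0
```

```bash
python3 tip.py
```

```text
[ 0.35837811 -0.12168751 -0.01334146] [ 0.8 -0.5  0.3]
side [263.88337537 317.02429414]
301
[[ 38  32  50  51  11  16  15  42 126 174 177 172 171]
 [ 35  27  31  25  11  12   9  37 120 173 175 172 171]
 [ 33  22  34  19   3  16   9  31 115 174 173 168 170]
 [ 34  16  22  16  13  14  18  40 123 174 173 168 170]
 [ 34  18  23  14  17  19  29  45 130 170 167 168 166]
 [ 49  10   3  15  13  12  31  43 122 165 168 168 167]
 [ 83  29  21  21  23  17  31  43 100 149 170 170 168]
 [119  67  63  62  60  25  34  52  90 130 169 170 168]
 [143 110 110 110 111  52  27  53  90 122 168 167 170]
 [154 146 144 143 141  82  40  62  95 129 167 167 168]
 [154 155 154 155 151 101  50  70  99 143 168 167 165]
 [161 156 156 155 152  98  69  82 108 154 168 168 168]
 [156 151 151 155 144  94  82  90 118 163 165 168 166]
 [155 144 146 143 124  85  85  97 137 165 165 166 168]
 [140 125 126 123 100  83  92  98 150 164 167 166 168]
 [114 103 102 100  91  91  95 109 152 166 164 166 165]
 [ 95  90  93  92  87  96  99 118 160 168 165 165 166]
 [ 91  87  90  89  85 102 104 136 163 165 168 166 166]
 [ 88  90  90  84  89 103 101 146 164 166 166 167 168]
 [ 92  87  90  84  92 104 104 154 164 166 165 166 166]
 [ 90  90  88  86  98 104 106 155 167 167 164 165 167]
 [ 88  90  85  95 101 105 113 158 164 164 165 164 164]]
```

Request:
send_rows:
  motion:
    - [0,0,0,0.3,0]
    - [0,0,0,0.3,0]
    - [0,0,0,0,0]

```text
time: 10.45
tcp_pos: [0.3583, -0.1216, -0.0194]
orientation: [3.141, 0.001, -0.872]
force: [0.5, 0.0, 0.9]
opening: 0.0002
finger_force: 0.0
```

Request:
send_rows:
  motion:
    - [0,0,0,0.3,0]
    - [0,0,0,0,0]

```text
time: 10.65
tcp_pos: [0.3584, -0.1217, -0.0223]
orientation: [3.142, 0.0, -0.872]
force: [-0.3, 0.1, 1.0]
opening: 0.0001
finger_force: 0.0
```

Request:
send_rows:
  motion:
    - [0,0,0,0.3,0]
    - [0,0,0,0,0]

```text
time: 10.85
tcp_pos: [0.3584, -0.1217, -0.0253]
orientation: [3.142, 0.0, -0.872]
force: [0.2, -0.0, -0.6]
opening: -0.0002
finger_force: 0.0
```

Request:
send_rows:
  motion:
    - [0,0,0,0.3,0]
    - [0,0,0,0,0]

```text
time: 11.05
tcp_pos: [0.3584, -0.1217, -0.0283]
orientation: [3.142, 0.0, -0.872]
force: [0.1, -0.0, -0.5]
opening: 0.0003
finger_force: 0.0
```

Request:
send_rows:
  motion:
    - [0,0,0,0.2,0]
    - [0,0,0,0,0]

```text
time: 11.25
tcp_pos: [0.3585, -0.1217, -0.0302]
orientation: [3.142, 0.0, -0.872]
force: [-0.1, 0.6, 0.1]
opening: 0.0002
finger_force: 0.0
```

Request:
send_rows:
  motion:
    - [0,0,0,0.2,0]
    - [0,0,0,0,0]

```text
time: 11.45
tcp_pos: [0.3585, -0.1218, -0.0322]
orientation: [3.142, 0.0, -0.872]
force: [0.0, -0.1, -0.7]
opening: -0.0003
finger_force: 0.0
```

Request:
send_rows:
  motion:
    - [0,0,0,0.2,0]
    - [0,0,0,0,0]

```text
time: 11.65
tcp_pos: [0.3585, -0.1217, -0.0342]
orientation: [3.142, 0.0, -0.872]
force: [-0.1, -0.7, -1.0]
opening: -0.0
finger_force: 0.0
```

```bash
python3 tip.py
```

```text
[ 0.35847392 -0.12171715 -0.03422052] [-0.1 -0.7 -1. ]
side [264.62755221 321.54068144]
305
[[ 47  36  70  75  13  13  12  37  99 149 169 168 169]
 [ 41  30  43  49  17  18  14  37  84 137 166 168 172]
 [ 42  32  33  19  16  11  12  40  79 118 169 170 170]
 [ 40  21  26  13   1  16  10  41  74 111 168 170 168]
 [ 35  23  27  18  13  11  27  46  76 119 168 169 171]
 [ 37  21  19  16  12  18  33  49  83 133 167 170 169]
 [ 50  15  10  15   4   8  41  40  94 154 169 166 168]
 [ 84  28   6  15  17  11  43  48 106 165 168 167 166]
 [110  42  40  37  34  20  37  52 119 165 166 169 166]
 [123  64  63  63  61  39  35  59 130 168 166 167 170]
 [113  85  83  81  80  59  42  76 142 164 168 169 168]
 [101  90  91  89  85  79  63  95 159 167 167 167 168]
 [ 94  91  92  90  86  89  81 112 166 168 166 167 169]
 [ 94  91  89  85  88  95  94 120 165 168 166 167 168]
 [ 90  91  92  83  87  98 101 128 166 168 167 168 167]
 [ 88  91  87  84  91 105 101 138 166 165 166 169 167]
 [ 88  90  84  86  98 103 104 147 166 169 164 165 165]
 [ 91  88  82  89 100 102 103 152 166 166 169 164 165]
 [ 90  88  86  96 101 104 104 152 166 166 165 167 167]
 [ 89  82  89 100 103 104 103 154 164 166 166 168 166]
 [ 88  84  93 102 102 101 103 150 164 165 166 165 165]
 [ 88  84 101 104 101 103 101 141 166 166 165 166 167]]
```

Request:
send_rows:
  motion:
    - [0,0,0,0.15,0]
    - [0,0,0,0,0]

```text
time: 11.9
tcp_pos: [0.3585, -0.1218, -0.0357]
orientation: [-3.142, 0.0, -0.872]
force: [-0.2, 0.4, 0.5]
opening: 0.0001
finger_force: 0.0
```

Request:
send_rows:
  motion:
    - [0,0,0,0.15,0]
    - [0,0,0,0,0]

```text
time: 12.1
tcp_pos: [0.3585, -0.1217, -0.0372]
orientation: [-3.142, 0.0, -0.872]
force: [0.1, 0.3, -0.9]
opening: 0.0001
finger_force: 0.0
```

Request:
send_rows:
  motion:
    - [0,0,0,0.15,0]
    - [0,0,0,0,0]

```text
time: 12.3
tcp_pos: [0.3586, -0.1218, -0.0373]
orientation: [-3.142, -0.0, -0.871]
force: [-5.1, 2.9, 20.2]
opening: -0.0
finger_force: 10.3
```

Request:
send_rows:
  motion:
    - [0,0,0,-2,0]
    - [0.5,0,0,-5,0]
    - [1,0,0,-5,0]
    - [1,0,0,-5,0]
    - [1,0,0,-5,0]

```text
time: 12.8
tcp_pos: [0.3581, -0.1215, 0.1836]
orientation: [-3.141, -0.0, -0.872]
force: [1.3, -0.1, 0.4]
opening: 0.0581
finger_force: 0.0
```

Request:
send_rows:
  motion:
    - [1,0,0,-5,0]
    - [1,0,0,-3,0]
    - [1,0.3,-0.8,0,0]
    - [1,1.2,-3.3,0,0]
    - [1,1.5,-4.1,0,0]

```text
time: 13.3
tcp_pos: [0.4409, -0.0919, 0.2612]
orientation: [3.141, -0.0, -0.874]
force: [0.2, -1.7, 0.3]
opening: 0.0855
finger_force: 0.0
```

Request:
send_rows:
  motion:
    - [1,1.5,-4.1,0,0]
    - [1,1.5,-4.1,0,0]
    - [1,1.5,-4.0,0,0]
    - [1,0,0,0,0]
    - [1,0,0,0,0]

```text
time: 13.8
tcp_pos: [0.5628, -0.0473, 0.2593]
orientation: [3.139, 0.003, -0.87]
force: [-0.7, -0.8, 0.8]
opening: 0.0855
finger_force: 0.0
```

```bash
python3 g.py .563 -.048 .158 -50
```

```text
t 13.8 p [ 0.5628 -0.0473  0.2593] rpy [ 1.7986e+02  1.6000e-01 -4.9860e+01] q6 -141.4
F [-0.7 -0.8  0.8] M [-0.07  0.02  0.03] op 0.0855 0.0
cm [ 0.06  0.03 10.13] spin 0.14
```

Request:
send_rows:
  motion:
    - [1,0,0,4,0]
    - [1,0,0,2.5,0]
    - [1,0,0,1.5,0]
    - [1,0,0,0,0]

```text
time: 14.2
tcp_pos: [0.5595, -0.0479, 0.1791]
orientation: [3.138, 0.004, -0.873]
force: [-0.4, 0.7, 0.3]
opening: 0.0854
finger_force: 0.0
```

Request:
send_rows:
  motion:
    - [1,0,0,1,0]
    - [1,0,0,1,0]
    - [0.4,0,0,0,0]
    - [0.3,0,0,0,0]
    - [0.3,0,0,0,0]
  grip_force: 25

```text
time: 14.7
tcp_pos: [0.5635, -0.048, 0.1621]
orientation: [-3.141, -0.001, -0.872]
force: [0.3, 0.0, -0.6]
opening: 0.0439
finger_force: 0.0
```

Request:
send_rows:
  motion:
    - [0.2,0,0,0,0]
    - [0.15,0,0,0,0]
    - [0.1,0,0,0,0]
    - [0,0,0,0,0]
    - [0,0,0,0,0]

```text
time: 15.2
tcp_pos: [0.5629, -0.0484, 0.1619]
orientation: [3.141, -0.001, -0.872]
force: [-3.6, -1.6, 4.8]
opening: 0.0107
finger_force: 27.9
```

```bash
python3 g.py .563 -.048 .158 -50; python3 mk.py pics/h.png
```

```text
t 15.2 p [ 0.5629 -0.0484  0.1619] rpy [ 1.7997e+02 -5.0000e-02 -4.9950e+01] q6 -141.4
F [-3.6 -1.6  4.8] M [-0.43  0.49 -0.02] op 0.0107 27.93089747428894
cm [-0.03 -0.03  0.39] spin 0.05
```

Request:
send_rows:
  motion:
    - [0,0,0,0,0]
    - [0,0,0,0,4]
    - [0,0,0,0,4]
    - [0,0,0,0,0]
  grip_force: 80

```text
time: 15.7
tcp_pos: [0.5629, -0.0485, 0.162]
orientation: [3.141, -0.001, -1.013]
force: [-3.2, -4.1, 6.2]
opening: 0.0095
finger_force: 81.4
```

```bash
cat > m.py <<'E'
from rig import state
import numpy as np
s=state();a=s["orientation"][2];F=s["force"]
print("t",round(s["time"],2),"yaw",np.degrees(a).round(2),"q6",np.degrees(s["q"][5]).round(1),"p",s["tcp_pos"].round(4),"Mz",s["moment"][2].round(3),"M",s["moment"].round(2),"F",F.round(1),"Ftool",(F@[np.cos(a),np.sin(a),0]).round(1),(F@[np.sin(a),-np.cos(a),0]).round(1),"tau6",s["tau"][5].round(3),"op",round(s["opening"],4),round(s["finger_force"]))
E
python3 m.py
```

```text
t 15.7 yaw -58.02 q6 -133.3 p [ 0.5629 -0.0485  0.162 ] Mz -0.048 M [-0.6   0.67 -0.05] F [-3.2 -4.1  6.2] Ftool 1.7 4.9 tau6 0.187 op 0.0095 81
```

Request:
send_rows:
  motion:
    - [0,0,0,0,4]
    - [0,0,0,0,3]
    - [0,0,0,0,0]

```text
time: 16.0
tcp_pos: [0.5628, -0.0486, 0.162]
orientation: [3.141, -0.001, -1.135]
force: [-3.8, -2.8, 6.2]
opening: 0.009
finger_force: 81.4
```

```bash
python3 m.py
```

```text
t 16.0 yaw -65.01 q6 -126.3 p [ 0.5628 -0.0486  0.162 ] Mz -0.044 M [-0.66  0.77 -0.04] F [-3.8 -2.8  6.2] Ftool 0.9 4.6 tau6 0.126 op 0.009 81
```

Run:
```python
from h import *
r=read_camera("side");a=r["pixels"][180:250,300:380,::-1]
b=cv2.imread("pics/side0.png")[180:250,300:380]
t=read_camera("top")["pixels"][195:265,285:365,::-1]
cv2.imwrite("pics/i.png",cv2.convertScaleAbs(np.hstack([cv2.resize(x,None,fx=3.3,fy=6,interpolation=2) if 0 else cv2.resize(x,(264,231),interpolation=2) for x in(a,b,t)]),alpha=2.2,beta=20))
```

```text
(no output)
```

View pics/i.png

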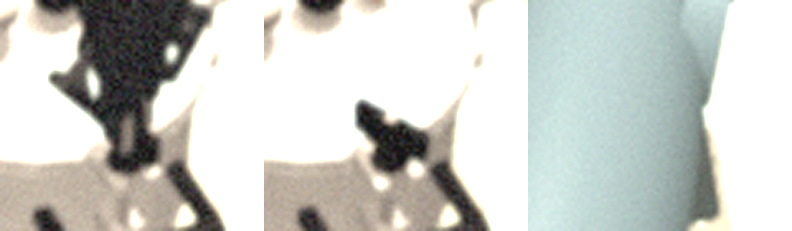

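Request:
send_rows:
  motion:
    - [0,0,0,0,4]
    - [0,0,0,0,4]
    - [0,0,0,0,0]

```text
time: 16.4
tcp_pos: [0.5626, -0.0486, 0.162]
orientation: [3.141, -0.001, -1.274]
force: [-4.3, -3.9, 6.0]
opening: 0.0092
finger_force: 81.4
```

```bash
python3 m.py
```

```text
t 16.4 yaw -73.02 q6 -118.3 p [ 0.5626 -0.0486  0.162 ] Mz -0.105 M [-0.71  0.82 -0.1 ] F [-4.3 -3.9  6. ] Ftool 2.4 5.2 tau6 0.187 op 0.0092 81
```

Request:
send_rows:
  motion:
    - [0,0,0,0,4]
    - [0,0,0,0,4]
    - [0,0,0,0,0]

```text
time: 16.7
tcp_pos: [0.5625, -0.0487, 0.162]
orientation: [3.141, -0.001, -1.414]
force: [-4.8, -2.7, 5.8]
opening: 0.0091
finger_force: 81.4
```

```bash
python3 m.py
```

```text
t 16.7 yaw -81.03 q6 -110.3 p [ 0.5625 -0.0487  0.162 ] Mz -0.001 M [-0.69  0.9  -0.  ] F [-4.8 -2.7  5.8] Ftool 2.0 5.2 tau6 0.188 op 0.0091 81
```

Request:
send_rows:
  motion:
    - [0,0,0,0,4]
    - [0,0,0,0,4]
    - [0,0,0,0,0]

```text
time: 17.0
tcp_pos: [0.5624, -0.0487, 0.1621]
orientation: [3.141, -0.002, -1.554]
force: [-4.9, -2.8, 6.1]
opening: 0.0093
finger_force: 81.5
```

```bash
python3 m.py
```

```text
t 17.0 yaw -89.02 q6 -102.3 p [ 0.5624 -0.0487  0.1621] Mz -0.099 M [-0.75  1.   -0.1 ] F [-4.9 -2.8  6.1] Ftool 2.7 4.9 tau6 0.188 op 0.0093 81
```

Request:
send_rows:
  motion:
    - [0,0,0,0,4]
    - [0,0,0,0,4]
    - [0,0,0,0,0]

```text
time: 17.3
tcp_pos: [0.5622, -0.0487, 0.162]
orientation: [3.141, -0.002, -1.693]
force: [-5.1, -3.3, 8.0]
opening: 0.0093
finger_force: 81.5
```

```bash
python3 m.py
```

```text
t 17.3 yaw -97.03 q6 -94.3 p [ 0.5622 -0.0487  0.162 ] Mz -0.038 M [-0.72  0.99 -0.04] F [-5.1 -3.3  8. ] Ftool 3.9 4.7 tau6 0.187 op 0.0093 82
```

Request:
send_rows:
  motion:
    - [0,0,0,0,4]
    - [0,0,0,0,4]
    - [0,0,0,0,0]

```text
time: 17.6
tcp_pos: [0.5621, -0.0487, 0.162]
orientation: [3.141, -0.002, -1.833]
force: [-4.9, -3.1, 7.2]
opening: 0.009
finger_force: 81.6
```

```bash
python3 m.py
```

```text
t 17.6 yaw -105.03 q6 -86.3 p [ 0.5621 -0.0487  0.162 ] Mz -0.075 M [-0.73  1.13 -0.08] F [-4.9 -3.1  7.2] Ftool 4.3 3.9 tau6 0.187 op 0.009 82
```

Request:
send_rows:
  motion:
    - [0,0,0,0,4]
    - [0,0,0,0,4]
    - [0,0,0,0,0]

```text
time: 17.9
tcp_pos: [0.562, -0.0486, 0.162]
orientation: [3.141, -0.002, -1.973]
force: [-5.7, -3.6, 7.5]
opening: 0.0093
finger_force: 81.6
```

```bash
python3 m.py
```

```text
t 17.9 yaw -113.03 q6 -78.3 p [ 0.562  -0.0486  0.162 ] Mz -0.024 M [-0.71  1.23 -0.02] F [-5.7 -3.6  7.5] Ftool 5.5 3.9 tau6 0.187 op 0.0093 82
```

Request:
send_rows:
  motion:
    - [0,0,0,0,4]
    - [0,0,0,0,4]
    - [0,0,0,0,0]

```text
time: 18.2
tcp_pos: [0.5618, -0.0486, 0.162]
orientation: [3.141, -0.002, -2.112]
force: [-6.0, -2.5, 7.6]
opening: 0.0093
finger_force: 81.6
```

```bash
python3 m.py
```

```text
t 18.2 yaw -121.02 q6 -70.3 p [ 0.5618 -0.0486  0.162 ] Mz -0.06 M [-0.69  1.25 -0.06] F [-6.  -2.5  7.6] Ftool 5.2 3.8 tau6 0.186 op 0.0093 82
```

Request:
send_rows:
  motion:
    - [0,0,0,0,4]
    - [0,0,0,0,4]
    - [0,0,0,0,0]

```text
time: 18.5
tcp_pos: [0.5617, -0.0485, 0.162]
orientation: [3.141, -0.002, -2.252]
force: [-6.4, -2.6, 8.6]
opening: 0.009
finger_force: 81.7
```

```bash
python3 m.py
```

```text
t 18.5 yaw -129.02 q6 -62.3 p [ 0.5617 -0.0485  0.162 ] Mz -0.037 M [-0.62  1.38 -0.04] F [-6.4 -2.6  8.6] Ftool 6.1 3.3 tau6 0.186 op 0.009 82
```

Request:
send_rows:
  motion:
    - [0,0,0,0,2]
    - [0,0,0,0,2]
    - [0,0,0,0,2]

```text
time: 18.8
tcp_pos: [0.5616, -0.0485, 0.162]
orientation: [3.141, -0.002, -2.357]
force: [-6.5, -2.8, 8.0]
opening: 0.0096
finger_force: 81.6
```

```bash
python3 m.py
```

```text
t 18.8 yaw -135.02 q6 -56.3 p [ 0.5616 -0.0485  0.162 ] Mz 0.064 M [-0.61  1.34  0.06] F [-6.5 -2.8  8. ] Ftool 6.5 2.6 tau6 -0.221 op 0.0096 82
```

Request:
send_rows:
  motion:
    - [0,0,0,0,1.5]
    - [0,0,0,0,1.5]

```text
time: 19.0
tcp_pos: [0.5616, -0.0485, 0.162]
orientation: [3.141, -0.003, -2.407]
force: [-6.5, -3.4, 8.4]
opening: 0.0095
finger_force: 81.9
```

```bash
python3 m.py
```

```text
t 19.0 yaw -137.92 q6 -53.4 p [ 0.5616 -0.0485  0.162 ] Mz 0.584 M [-0.61  1.43  0.58] F [-6.5 -3.4  8.4] Ftool 7.1 1.8 tau6 0.428 op 0.0095 82
```

Request:
send_rows:
  motion:
    - [1,0,0,0,0]
    - [1,0,0,0,0]
    - [1,0,0,0,0]
    - [1,0,0,0,0]
    - [1,0,0,0,0]

```text
time: 19.5
tcp_pos: [0.5631, -0.0478, 0.1613]
orientation: [3.141, 0.0, -2.407]
force: [-0.2, -0.2, 0.1]
opening: 0.0806
finger_force: 0.0
```

```bash
python3 m.py
```

```text
t 19.5 yaw -137.93 q6 -53.4 p [ 0.5631 -0.0478  0.1613] Mz -0.044 M [-0.02 -0.01 -0.04] F [-0.2 -0.2  0.1] Ftool 0.3 -0.0 tau6 -0.001 op 0.0806 0
```

Request:
send_rows:
  motion:
    - [1,0,0,-3,0]
    - [1,0,0,-4,0]
    - [1,0,0,-3,0]
    - [1,0,0,0,-8]
    - [1,0,0,0,-8]

```text
time: 20.0
tcp_pos: [0.5642, -0.0481, 0.2631]
orientation: [-3.138, 0.001, -2.122]
force: [-0.0, 0.2, -1.0]
opening: 0.0853
finger_force: 0.0
```

Request:
send_rows:
  motion:
    - [1,0,0,0,-8]
    - [1,0,0,0,-8]
    - [1,0,0,0,-8]
    - [1,0,0,0,-8]
    - [1,0,0,0,-8]

```text
time: 20.5
tcp_pos: [0.5631, -0.0478, 0.2614]
orientation: [-3.141, 0.0, -1.424]
force: [-0.4, 0.3, -0.6]
opening: 0.0851
finger_force: 0.0
```

Request:
send_rows:
  motion:
    - [1,0,0,0,-8]
    - [1,0,0,0,-8]
    - [1,0,0,0,-8]
    - [1,0,0,0,-8]
    - [1,0,0,0,0]

```text
time: 21.0
tcp_pos: [0.5631, -0.0478, 0.2614]
orientation: [-3.141, 0.0, -0.872]
force: [0.4, -0.3, -0.9]
opening: 0.0856
finger_force: 0.0
```

```bash
python3 g.py .511 .237 .262 -50; python3 -c "
from h import *
for i in range(3):
  read_camera('side')
  for n in('nut_right_wing','nut_left_wing'): print(n,[(np.round(d['point'],4).tolist(),round(d['p'],2)) for d in spot_in(n,'side')[:1]])
"
```

```text
t 21.0 p [ 0.5631 -0.0478  0.2614] rpy [-1.7999e+02  1.0000e-02 -4.9950e+01] q6 -141.4
F [ 0.4 -0.3 -0.9] M [-0.02  0.03  0.04] op 0.0856 0.0
cm [-25.16 -14.34  -0.06] spin 0.05
nut_right_wing [([0.5631, -0.0564, 0.2117], 0.6)]
nut_left_wing [([0.511, 0.2293, 0.205], 0.82)]
nut_right_wing [([0.5618, -0.0538, 0.2124], 0.68)]
nut_left_wing []
nut_right_wing [([0.5582, -0.0558, 0.2102], 0.55)]
nut_left_wing [([0.51, 0.2314, 0.2044], 0.72)]
```

Request:
send_rows:
  motion:
    - [1,-4.2,-2.4,0,0]
    - [1,-4.2,-2.4,0,0]
    - [1,-4.2,-2.4,0,0]
    - [1,-4.2,-2.4,0,0]
    - [1,-4.2,-2.4,0,0]

```text
time: 21.95
tcp_pos: [0.5192, 0.1918, 0.2617]
orientation: [-3.141, -0.0, -0.872]
force: [1.6, -0.6, -0.6]
opening: 0.0854
finger_force: 0.0
```

Request:
send_rows:
  motion:
    - [1,-4.2,-2.4,0,0]
    - [1,0,0,0,0]
    - [1,0,0,3,0]
    - [1,0,0,3,0]
    - [1,0,0,0,0]
  grip_force: 25

```text
time: 22.45
tcp_pos: [0.5079, 0.236, 0.1972]
orientation: [3.133, 0.003, -0.872]
force: [-0.7, -0.2, -0.1]
opening: 0.0853
finger_force: 0.0
```

```bash
python3 g.py .511 .237 .160 -50
```

```text
t 22.45 p [0.5079 0.236  0.1972] rpy [ 1.7953e+02  1.7000e-01 -4.9970e+01] q6 -111.6
F [-0.7 -0.2 -0.1] M [-0.01 -0.02 -0.02] op 0.0853 0.0
cm [ 0.12 -0.3   3.72] spin 0.03
```

Request:
send_rows:
  motion:
    - [1,0,0,2.5,0]
    - [1,0,0,1.5,0]
    - [1,0,0,0,0]
    - [0.4,0,0,0,0]
    - [0.3,0,0,0,0]

```text
time: 22.95
tcp_pos: [0.5123, 0.2377, 0.1634]
orientation: [-3.139, -0.001, -0.872]
force: [-0.7, 1.1, 0.8]
opening: 0.0589
finger_force: 0.0
```

Request:
send_rows:
  motion:
    - [0.2,0,0,0,0]
    - [0.1,0,0,0,0]
    - [0,0,0,0,0]
    - [0,0,0,0,0]
    - [0,0,0,0,0]

```text
time: 23.45
tcp_pos: [0.5131, 0.2391, 0.1625]
orientation: [-3.137, -0.0, -0.871]
force: [3.5, 3.9, -0.5]
opening: 0.0105
finger_force: 30.8
```

```bash
python3 m.py
```

```text
t 23.45 yaw -49.91 q6 -111.6 p [0.5131 0.2391 0.1625] Mz 0.054 M [ 0.68 -0.63  0.05] F [ 3.5  3.9 -0.5] Ftool -0.8 -5.2 tau6 0.05 op 0.0105 31
```

Request:
send_rows:
  motion:
    - [0,0,-0.3,0,0]
    - [0,0,0,0,0]
    - [0,0,0,0,3]
    - [0,0,0,0,3]
    - [0,0,0,0,2]
  grip_force: 80

```text
time: 23.95
tcp_pos: [0.5133, 0.2394, 0.1625]
orientation: [-3.141, -0.001, -1.013]
force: [-0.9, -0.7, 5.1]
opening: 0.0092
finger_force: 82.2
```

```bash
python3 m.py
```

```text
t 23.95 yaw -58.03 q6 -103.4 p [0.5133 0.2394 0.1625] Mz 0.024 M [-0.14  0.34  0.02] F [-0.9 -0.7  5.1] Ftool 0.1 1.1 tau6 -0.162 op 0.0092 82
```

Request:
send_rows:
  motion:
    - [0,0,0,0,2]
    - [0,0,0,0,2]
    - [0,0,0,0,2]

```text
time: 24.25
tcp_pos: [0.5134, 0.2395, 0.1625]
orientation: [-3.141, -0.0, -1.117]
force: [-0.9, 0.2, 6.5]
opening: 0.0092
finger_force: 82.1
```

```bash
python3 m.py
```

```text
t 24.25 yaw -64.01 q6 -97.4 p [0.5134 0.2395 0.1625] Mz 0.074 M [-0.06  0.22  0.07] F [-0.9  0.2  6.5] Ftool -0.6 0.7 tau6 -0.225 op 0.0092 82
```

Request:
send_rows:
  motion:
    - [0,0,0,0,2]
    - [0,0,0,0,2]
    - [0,0,0,0,2]

```text
time: 24.55
tcp_pos: [0.5136, 0.2396, 0.1625]
orientation: [-3.141, -0.0, -1.222]
force: [-0.1, 0.2, 5.6]
opening: 0.0092
finger_force: 82.1
```

```bash
python3 m.py
```

```text
t 24.55 yaw -70.01 q6 -91.4 p [0.5136 0.2396 0.1625] Mz 0.07 M [-0.01  0.18  0.07] F [-0.1  0.2  5.6] Ftool -0.2 0.0 tau6 -0.225 op 0.0092 82
```

Request:
send_rows:
  motion:
    - [0,0,0,0,2]
    - [0,0,0,0,2]
    - [0,0,0,0,2]

```text
time: 24.85
tcp_pos: [0.5137, 0.2396, 0.1625]
orientation: [-3.14, -0.0, -1.327]
force: [-1.2, -0.6, 5.1]
opening: 0.0093
finger_force: 82.1
```

```bash
python3 m.py
```

```text
t 24.85 yaw -76.01 q6 -85.4 p [0.5137 0.2396 0.1625] Mz 0.005 M [-0.05  0.13  0.01] F [-1.2 -0.6  5.1] Ftool 0.3 1.3 tau6 -0.224 op 0.0093 82
```

Request:
send_rows:
  motion:
    - [0,0,0,0,2]
    - [0,0,0,0,2]
    - [0,0,0,0,2]

```text
time: 25.15
tcp_pos: [0.5138, 0.2397, 0.1625]
orientation: [-3.14, 0.0, -1.431]
force: [-0.0, -0.1, 4.7]
opening: 0.0094
finger_force: 82.0
```

```bash
python3 m.py
```

```text
t 25.15 yaw -82.01 q6 -79.4 p [0.5138 0.2397 0.1625] Mz 0.072 M [0.1  0.07 0.07] F [-0.  -0.1  4.7] Ftool 0.1 0.0 tau6 -0.224 op 0.0094 82
```

Request:
send_rows:
  motion:
    - [0,0,0,0,2]
    - [0,0,0,0,2]
    - [0,0,0,0,2]

```text
time: 25.45
tcp_pos: [0.514, 0.2397, 0.1626]
orientation: [-3.14, 0.0, -1.536]
force: [0.1, -0.0, 3.8]
opening: 0.0094
finger_force: 82.0
```

```bash
python3 m.py
```

```text
t 25.45 yaw -88.01 q6 -73.4 p [0.514  0.2397 0.1626] Mz 0.043 M [0.06 0.   0.04] F [ 0.1 -0.   3.8] Ftool 0.0 -0.1 tau6 -0.223 op 0.0094 82
```

Request:
send_rows:
  motion:
    - [0,0,0,0,2]
    - [0,0,0,0,2]
    - [0,0,0,0,2]

```text
time: 25.75
tcp_pos: [0.5141, 0.2398, 0.1626]
orientation: [-3.14, 0.001, -1.641]
force: [0.9, 0.2, 4.2]
opening: 0.0094
finger_force: 81.9
```

```bash
python3 m.py
```

```text
t 25.75 yaw -94.01 q6 -67.4 p [0.5141 0.2398 0.1626] Mz 0.004 M [ 0.07 -0.06  0.  ] F [0.9 0.2 4.2] Ftool -0.3 -0.8 tau6 -0.223 op 0.0094 82
```

Request:
send_rows:
  motion:
    - [0,0,0,0,2]
    - [0,0,0,0,2]
    - [0,0,0,0,2]

```text
time: 26.05
tcp_pos: [0.5143, 0.2398, 0.1626]
orientation: [-3.139, 0.001, -1.746]
force: [1.4, -0.4, 3.9]
opening: 0.0089
finger_force: 81.9
```

```bash
python3 m.py
```

```text
t 26.05 yaw -100.01 q6 -61.4 p [0.5143 0.2398 0.1626] Mz 0.051 M [ 0.13 -0.08  0.05] F [ 1.4 -0.4  3.9] Ftool 0.1 -1.5 tau6 -0.222 op 0.0089 82
```

Request:
send_rows:
  motion:
    - [0,0,0,0,2]
    - [0,0,0,0,2]
    - [0,0,0,0,2]

```text
time: 26.35
tcp_pos: [0.5144, 0.2398, 0.1626]
orientation: [-3.139, 0.001, -1.85]
force: [1.0, 0.1, 3.5]
opening: 0.0092
finger_force: 81.9
```

```bash
python3 m.py
```

```text
t 26.35 yaw -106.02 q6 -55.4 p [0.5144 0.2398 0.1626] Mz 0.112 M [ 0.08 -0.19  0.11] F [1.  0.1 3.5] Ftool -0.3 -1.0 tau6 -0.222 op 0.0092 82
```

Request:
send_rows:
  motion:
    - [0,0,0,0,2]
    - [0,0,0,0,2]
    - [0,0,0,0,2]

```text
time: 26.65
tcp_pos: [0.5145, 0.2398, 0.1626]
orientation: [-3.139, 0.001, -1.955]
force: [1.9, -0.0, 2.9]
opening: 0.0091
finger_force: 81.8
```

```bash
python3 m.py
```

```text
t 26.65 yaw -112.01 q6 -49.4 p [0.5145 0.2398 0.1626] Mz 0.042 M [ 0.09 -0.25  0.04] F [ 1.9 -0.   2.9] Ftool -0.7 -1.7 tau6 -0.222 op 0.0091 82
```

Request:
send_rows:
  motion:
    - [0,0,0,0,2]
    - [0,0,0,0,2]
    - [0,0,0,0,2]

```text
time: 26.95
tcp_pos: [0.5147, 0.2397, 0.1626]
orientation: [-3.139, 0.002, -2.06]
force: [1.9, -1.3, 2.8]
opening: 0.0088
finger_force: 81.8
```

```bash
python3 m.py
```

```text
t 26.95 yaw -118.02 q6 -43.4 p [0.5147 0.2397 0.1626] Mz 0.055 M [ 0.08 -0.41  0.06] F [ 1.9 -1.3  2.8] Ftool 0.2 -2.3 tau6 -0.221 op 0.0088 82
```

Request:
send_rows:
  motion:
    - [0,0,0,0,2]
    - [0,0,0,0,2]
    - [0,0,0,0,2]

```text
time: 27.25
tcp_pos: [0.5148, 0.2397, 0.1626]
orientation: [-3.139, 0.002, -2.164]
force: [2.7, -0.8, 2.6]
opening: 0.0094
finger_force: 81.9
```

```bash
python3 m.py
```

```text
t 27.25 yaw -124.01 q6 -37.4 p [0.5148 0.2397 0.1626] Mz 0.372 M [ 0.1  -0.43  0.37] F [ 2.7 -0.8  2.6] Ftool -0.9 -2.7 tau6 0.011 op 0.0094 82
```

Request:
send_rows:
  motion:
    - [0,0,0,0,2]
    - [0,0,0,0,2]
    - [0,0,0,0,2]

```text
time: 27.55
tcp_pos: [0.515, 0.2397, 0.1626]
orientation: [-3.139, 0.002, -2.268]
force: [3.3, 0.2, 3.0]
opening: 0.0095
finger_force: 82.0
```

```bash
python3 m.py
```

```text
t 27.55 yaw -129.93 q6 -31.5 p [0.515  0.2397 0.1626] Mz 0.66 M [ 0.02 -0.57  0.66] F [3.3 0.2 3. ] Ftool -2.3 -2.4 tau6 0.323 op 0.0095 82
```

Request:
send_rows:
  motion:
    - [0,0,0,0,4]
    - [0,0,0,0,4]
    - [0,0,0,0,4]
    - [0,0,0,0,4]
    - [0,0,0,0,4]

```text
time: 28.05
tcp_pos: [0.5154, 0.2393, 0.1626]
orientation: [-3.139, 0.003, -2.619]
force: [4.0, -1.9, 2.1]
opening: 0.0093
finger_force: 82.0
```

```bash
python3 m.py
```

```text
t 28.05 yaw -150.03 q6 -11.4 p [0.5154 0.2393 0.1626] Mz 0.621 M [-0.18 -0.75  0.62] F [ 4.  -1.9  2.1] Ftool -2.5 -3.7 tau6 0.044 op 0.0093 82
```

Request:
send_rows:
  motion:
    - [0,0,0,0,4]
    - [0,0,0,0,4]
    - [0,0,0,0,4]
    - [0,0,0,0,4]
    - [0,0,0,0,4]

```text
time: 28.55
tcp_pos: [0.5156, 0.2389, 0.1626]
orientation: [-3.139, 0.004, -2.968]
force: [4.4, -1.9, 2.4]
opening: 0.0092
finger_force: 82.0
```

```bash
python3 m.py
```

```text
t 28.55 yaw -170.04 q6 8.6 p [0.5156 0.2389 0.1626] Mz 0.606 M [-0.38 -0.87  0.61] F [ 4.4 -1.9  2.4] Ftool -4.0 -2.7 tau6 0.044 op 0.0092 82
```

Request:
send_rows:
  motion:
    - [0,0,0,0,4]
    - [0,0,0,0,4]
    - [0,0,0,0,4]
    - [0,0,0,0,4]
    - [0,0,0,0,4]

```text
time: 29.05
tcp_pos: [0.5157, 0.2384, 0.1626]
orientation: [-3.14, 0.005, 2.966]
force: [3.9, -3.0, 1.7]
opening: 0.0093
finger_force: 82.0
```

Request:
send_rows:
  motion:
    - [0,0,0,0,5]
    - [0,0,0,0,5]
    - [0,0,0,0,5]
    - [0,0,0,0,5]
    - [0,0,0,0,5]

```text
time: 29.55
tcp_pos: [0.5157, 0.2378, 0.1626]
orientation: [-3.141, 0.006, 2.529]
force: [4.0, -4.3, 2.0]
opening: 0.0091
finger_force: 82.1
```

```bash
python3 m.py
```

```text
t 29.55 yaw 144.88 q6 53.7 p [0.5157 0.2378 0.1626] Mz 0.631 M [-0.95 -0.9   0.63] F [ 4.  -4.3  2. ] Ftool -5.8 -1.2 tau6 -0.097 op 0.0091 82
```

Request:
send_rows:
  motion:
    - [1,0,0,0,0]
    - [1,0,0,0,0]
    - [1,0,0,0,0]
    - [1,0,0,0,0]
    - [1,0,0,0,0]

```text
time: 30.05
tcp_pos: [0.513, 0.2397, 0.1613]
orientation: [-3.141, -0.0, 2.532]
force: [-0.1, -0.2, 0.3]
opening: 0.0805
finger_force: 0.0
```

Request:
send_rows:
  motion:
    - [1,0,0,-3,0]
    - [1,0,0,-4,0]
    - [1,0,0,-3,0]
    - [1,0,0,0,-8.5]
    - [1,0,0,0,-8.5]

```text
time: 30.55
tcp_pos: [0.5142, 0.2399, 0.2631]
orientation: [3.14, 0.002, 2.835]
force: [-0.1, 0.1, -0.3]
opening: 0.0851
finger_force: 0.0
```

Request:
send_rows:
  motion:
    - [1,0,0,0,-8.5]
    - [1,0,0,0,-8.5]
    - [1,0,0,0,-8.5]
    - [1,0,0,0,-8.5]
    - [1,0,0,0,-8.5]

```text
time: 31.05
tcp_pos: [0.5132, 0.2396, 0.2614]
orientation: [3.141, -0.0, -2.706]
force: [0.4, -0.3, -0.5]
opening: 0.0856
finger_force: 0.0
```

Request:
send_rows:
  motion:
    - [1,0,0,0,-8.5]
    - [1,0,0,0,-8.5]
    - [1,0,0,0,0]
    - [1,0,0,0,0]

```text
time: 31.45
tcp_pos: [0.5132, 0.2396, 0.2615]
orientation: [3.141, 0.0, -2.419]
force: [0.1, -0.1, 0.2]
opening: 0.0856
finger_force: 0.0
```

```bash
python3 g.py .561 -.049 .262 -137.9
```

```text
t 31.45 p [0.5132 0.2396 0.2615] rpy [ 179.99    0.   -138.6 ] q6 -22.8
F [ 0.1 -0.1  0.2] M [0.02 0.02 0.03] op 0.0856 0.0
cm [ 15.5  -24.81  -0.05] spin -0.7
```

Request:
send_rows:
  motion:
    - [1,2.2,-3.5,0,-0.7]
    - [1,2.6,-4.2,0,0]
    - [1,2.6,-4.2,0,0]
    - [1,2.6,-4.2,0,0]
    - [1,2.6,-4.2,0,0]

```text
time: 31.95
tcp_pos: [0.5562, 0.0027, 0.2617]
orientation: [-3.141, 0.0, -2.406]
force: [0.6, 0.3, -0.4]
opening: 0.0853
finger_force: 0.0
```

Request:
send_rows:
  motion:
    - [1,2.6,-4.2,0,0]
    - [1,0,0,0,0]
    - [1,0,0,0,0]

```text
time: 32.25
tcp_pos: [0.5651, -0.0451, 0.2612]
orientation: [3.141, 0.0, -2.408]
force: [-0.4, 0.7, 0.0]
opening: 0.0855
finger_force: 0.0
```

```bash
python3 g.py .561 -.049 .161 -137.9
```

```text
t 32.25 p [ 0.5651 -0.0451  0.2612] rpy [ 1.7995e+02  1.0000e-02 -1.3799e+02] q6 -53.0
F [-0.4  0.7  0. ] M [ 0.05  0.01 -0.04] op 0.0855 0.0
cm [ 0.56 -0.02 10.02] spin -0.09
```

Request:
send_rows:
  motion:
    - [1,0.55,0,0,0]
    - [1,0,0,4,0]
    - [1,0,0,3,0]
    - [1,0,0,2,0]
    - [1,0,0,1,0]
  grip_force: 25

```text
time: 32.75
tcp_pos: [0.5591, -0.0459, 0.1595]
orientation: [3.139, -0.002, -2.402]
force: [-0.3, -0.3, 0.7]
opening: 0.0854
finger_force: 0.0
```

Request:
send_rows:
  motion:
    - [1,0,0,0,0]
    - [0.4,0,0,0,0]
    - [0.3,0,0,0,0]
    - [0.2,0,0,0,0]
    - [0.2,0,0,0,0]

```text
time: 33.25
tcp_pos: [0.5617, -0.0479, 0.1624]
orientation: [-3.14, 0.001, -2.404]
force: [-0.1, -0.5, -0.1]
opening: 0.0281
finger_force: 0.0
```

Request:
send_rows:
  motion:
    - [0.1,0,0,0,0]
    - [0,0,0,0,0]
    - [0,0,0,0,0]
    - [0,0,0,0,0]

```text
time: 33.65
tcp_pos: [0.5616, -0.0481, 0.162]
orientation: [-3.14, 0.001, -2.404]
force: [-0.0, -0.9, 3.2]
opening: 0.0104
finger_force: 30.0
```

```bash
python3 m.py
```

```text
t 33.65 yaw -137.73 q6 -53.6 p [ 0.5616 -0.0481  0.162 ] Mz 0.193 M [-0.26 -0.13  0.19] F [-0.  -0.9  3.2] Ftool 0.6 -0.6 tau6 0.273 op 0.0104 30
```

Request:
send_rows:
  motion:
    - [0,0,0,0,0]
    - [0,0,0,0,0]
  grip_force: 80

```text
time: 33.85
tcp_pos: [0.5616, -0.0481, 0.1621]
orientation: [-3.14, 0.001, -2.404]
force: [0.8, -1.8, 4.9]
opening: 0.009
finger_force: 81.4
```

```bash
python3 m.py
```

```text
t 33.85 yaw -137.73 q6 -53.6 p [ 0.5616 -0.0481  0.1621] Mz 0.319 M [-0.37 -0.08  0.32] F [ 0.8 -1.8  4.9] Ftool 0.6 -1.9 tau6 0.326 op 0.009 81
```

Request:
send_rows:
  motion:
    - [0,0,0,0,3]
    - [0,0,0,0,4]
    - [0,0,0,0,4]
    - [0,0,0,0,4]
    - [0,0,0,0,5]

```text
time: 34.35
tcp_pos: [0.5615, -0.0479, 0.1621]
orientation: [-3.141, 0.001, -2.755]
force: [0.7, -0.4, 5.7]
opening: 0.0091
finger_force: 81.9
```

```bash
python3 m.py
```

```text
t 34.35 yaw -157.87 q6 -33.5 p [ 0.5615 -0.0479  0.1621] Mz 0.59 M [-0.29 -0.04  0.59] F [ 0.7 -0.4  5.7] Ftool -0.5 -0.7 tau6 -0.166 op 0.0091 82
```

Request:
send_rows:
  motion:
    - [0,0,0,0,5]
    - [0,0,0,0,5]
    - [0,0,0,0,5]
    - [0,0,0,0,5]
    - [0,0,0,0,5]

```text
time: 34.85
tcp_pos: [0.5615, -0.0476, 0.1621]
orientation: [3.141, 0.001, 3.091]
force: [1.0, -0.5, 5.4]
opening: 0.0092
finger_force: 81.9
```

```bash
python3 m.py
```

```text
t 34.85 yaw 177.12 q6 -8.4 p [ 0.5615 -0.0476  0.1621] Mz 0.591 M [-0.14 -0.04  0.59] F [ 1.  -0.5  5.4] Ftool -1.0 -0.4 tau6 -0.102 op 0.0092 82
```

Request:
send_rows:
  motion:
    - [0,0,0,0,5]
    - [0,0,0,0,5]
    - [0,0,0,0,5]
    - [0,0,0,0,5]
    - [0,0,0,0,5]

```text
time: 35.35
tcp_pos: [0.5615, -0.0474, 0.1621]
orientation: [3.14, 0.001, 2.655]
force: [0.5, -0.0, 5.5]
opening: 0.0093
finger_force: 81.9
```

```bash
python3 m.py
```

```text
t 35.35 yaw 152.13 q6 16.6 p [ 0.5615 -0.0474  0.1621] Mz 0.583 M [-0.04 -0.1   0.58] F [ 0.5 -0.   5.5] Ftool -0.5 0.2 tau6 -0.101 op 0.0093 82
```

Request:
send_rows:
  motion:
    - [0,0,0,0,5]
    - [0,0,0,0,5]
    - [0,0,0,0,5]
    - [0,0,0,0,4.9]

```text
time: 35.75
tcp_pos: [0.5617, -0.0472, 0.1621]
orientation: [3.14, 0.0, 2.308]
force: [0.9, 1.2, 5.8]
opening: 0.009
finger_force: 81.9
```

```bash
python3 m.py
```

```text
t 35.75 yaw 132.24 q6 36.5 p [ 0.5617 -0.0472  0.1621] Mz 0.579 M [ 0.04 -0.17  0.58] F [0.9 1.2 5.8] Ftool 0.3 1.5 tau6 -0.081 op 0.009 82
```

Request:
send_rows:
  motion:
    - [1,0,0,0,0]
    - [1,0,0,0,0]
    - [1,0,0,0,0]
    - [1,0,0,0,0]
    - [1,0,0,0,0]

```text
time: 36.25
tcp_pos: [0.5608, -0.0477, 0.1612]
orientation: [-3.141, -0.001, 2.31]
force: [-0.1, -0.4, 0.3]
opening: 0.0803
finger_force: 0.0
```

Request:
send_rows:
  motion:
    - [1,0,0,-3,0]
    - [1,0,0,-4,0]
    - [1,0,0,-4,0]
    - [1,0,0,-4,0]
    - [1,0,0,0,0]

```text
time: 36.75
tcp_pos: [0.5636, -0.0483, 0.3176]
orientation: [3.135, 0.008, 2.31]
force: [0.8, -0.3, 0.4]
opening: 0.0853
finger_force: 0.0
```

```bash
python3 m.py
python3 - <<'E'
from h import *
for n in("nut_right_wing","nut_left_wing","gauge","nut_near","nut_far","shaker"):
    for c in("side",): 
        read_camera(c);print(n,[(np.round(d["point"],3).tolist(),round(d["p"],2)) for d in spot_in(n,c)[:1]])
E
```

```text
t 36.75 yaw 132.37 q6 36.3 p [ 0.5636 -0.0483  0.3176] Mz -0.006 M [-0.03 -0.01 -0.01] F [ 0.8 -0.3  0.4] Ftool -0.7 0.4 tau6 0.002 op 0.0853 0
nut_right_wing [([0.56, -0.054, 0.21], 0.7)]
nut_left_wing [([0.512, 0.23, 0.206], 0.64)]
gauge [([0.488, 0.072, 0.235], 0.84)]
nut_near [([0.399, 0.066, 0.21], 0.77)]
nut_far [([0.676, 0.109, 0.21], 0.79)]
shaker [([0.362, 0.367, 0.123], 0.93)]
```

```bash
python3 -c "
from rig import job_done
print(job_done())"
```

```text
the job is handed in; nothing more can be done
None
```

I ran both loose wing nuts down until each one bit. Only then did I give each about a quarter turn more, judged from wrist torque and tool angle to within a few degrees, and I handed the job in at about 37 s with the gripper clear.

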